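Set the dose of a bench grease pump and give a hub three strokes

TASK

Set the dose of the bench grease pump: turn the three-pinned wheel a little at a time until the needle on the scale points right at the tip of the pointed rider (not the plain block beside it). Then give the hub its grease with at least three full strokes of the sprung hand lever, right down and all the way back up each time, leaving the needle on its mark. Leave the things standing around the pump where they are.

Things in the scene. Friction and masses are not known exactly. Their poses are not given: they have to be found in the camera images.
- pump: Bench grease pump, fixed; origin on the counter, z up. In its frame (mm; yaw varies 0.3 rad): base plate x -100..130, y -130..200, 12 thick; grey metering head x -70..30, y 35..165, top z 92; scale shelf x 30..125, same y, top z 78, white scale; column 50 x 50 about (0, -20), top z 172; nozzle (to z 146) and trailer hub of radius 46 about (80, -50), to z 105; reservoir: see reservoir_top.
- wheel_axis (a point): On the pump's metering head: centre of the top face of the steel adjusting wheel, a disc of radius 46 mm lying flat (top face at z = 107 mm), that turns about the vertical.
- wheel (a joint): Angle of the adjusting wheel, rad, counter-clockwise from above positive, range -3.7..3.7; it stays where it is left (about 2 N at a pin moves it). One rad counter-clockwise moves the needle 12 mm to the pump's +y, clockwise to -y.
- pin0 (a point): Centre of the top of the first of three equal upright steel pins on the wheel, 120 degrees apart, 38 mm from the wheel's axis; each is 12 mm in diameter and stands 33 mm above the disc (tops at z = 140 mm). They can be pushed sideways with a closed gripper between the pins.
- pin1 (a point): The same for the second pin (counter-clockwise from pin0).
- pin2 (a point): The same for the third pin.
- needle_tip (a point): Tip of the dark steel needle, a pointed blade 6 mm wide lying over the scale at z = 85 mm and pointing along the pump's +x; it slides along the pump's y, driven by the wheel.
- pointed_rider: Aluminium rider on the scale rail shaped like a bullet: 36 mm long, 20 mm in diameter, lying level with its sharp conical tip (22 mm long) towards the needle, fixed. Origin 9 mm below its tip; its axis runs from the tip along +x of its frame (axes parallel to the pump's). The needle is on the mark when its tip has y = 0 in this frame. It may sit on either side of the scale.
- square_rider: The other aluminium rider on the same rail, a plain block 22 x 22 x 18 mm: not the mark; fixed. Its origin is at the same x and z of the pump's frame as the pointed rider's; the block is centred 25 mm along +x from it.
- lever (a joint): Angle of the hand lever, rad: 0 = up (sprung), 0.75 = right down at its stop; about 5 N at the grip starts it and 11 N holds it down. It springs back up by itself when let go.
- lever_pivot (a point): Hinge of the hand lever on the column, at z = 165 mm; the hinge axis is the pump's x. At 0 the lever points to the pump's -y and 0.6 rad above level; pressed down it ends 0.15 rad below level.
- lever_grip (a point): Point on the lever's axis, 160 mm from the pivot, in the black round rubber grip (24 mm in diameter, from 103 to 192 mm along the lever). Up it is at z = 255 mm, down at z = 141 mm.
- reservoir_top (a point): Centre of the top of the steel grease reservoir of the pump, a fixed upright cylinder of radius 47 mm, top at z = 200 mm.
- cartridge: Bystander: upright cardboard grease cartridge, 55 mm in diameter, 235 mm tall, loose, about 0.5 kg; origin at the centre of its underside.
- hitch_ball: Bystander: steel weld-on hitch ball with a round foot 64 mm in diameter, 80 mm tall, loose, about 0.8 kg; origin at the centre of its underside.
- pin_jar: Bystander: clear jar, 66 mm in diameter, 100 mm tall, loose, about 0.4 kg; origin at the centre of its underside.
- tub: Bystander: square white plastic tub with a red lid, 72 x 72 mm, 84 mm tall, loose, about 0.5 kg; origin at the centre of its underside.

How it is judged (in metres and radians):
On the way, in this order (a step that is already met when the one before it is completed fails the run):
1. the needle points at the tip of the pointed rider, within 2.5 mm, before pumping (y of needle_tip in the frame of pointed_rider between -0.0025 and 0.0025 m), for 0.3 s.
2. first stroke: lever right down (over 0.64 of its 0.75 rad) (value of joint lever above 0.64 rad), for 0.02 s.
3. first stroke: lever back up (under 0.08 rad) (all of step 1 and value of joint lever below 0.08 rad), for 0.05 s.
4. second stroke: lever right down (over 0.64 of its 0.75 rad) (value of joint lever above 0.64 rad), for 0.02 s.
5. second stroke: lever back up (under 0.08 rad) (all of step 3), for 0.05 s.
6. third stroke: lever right down (over 0.64 of its 0.75 rad) (value of joint lever above 0.64 rad), for 0.02 s.
7. third stroke: lever back up (under 0.08 rad) (all of step 5), for 0.05 s.
At the end, for the whole second after the job is handed in: The needle's tip is within 2.5 mm (along the scale) of the tip of the pointed rider and the wheel is still, the lever is back up (under 0.08 rad) after three full strokes made with the needle set, and the cartridge, hitch ball, jar and tub are within 20 mm of where they stood (all of step 7 and velocity of joint wheel between -0.05 and 0.05 rad/s and distance of each of cartridge, hitch_ball, pin_jar, tub from where it was at the start of the episode below 0.02 m); the robot touches nothing.
It fails at once if the grease cartridge is shifted by more than 20 mm or tipped (distance of cartridge from where it was at the start of the episode above 0.02 m or angle between cartridge's own z axis and vertical above 0.35 rad).
It fails at once if the hitch ball is shifted by more than 20 mm or tipped (distance of hitch_ball from where it was at the start of the episode above 0.02 m or angle between hitch_ball's own z axis and vertical above 0.35 rad).
It fails at once if the jar is shifted by more than 20 mm or tipped (distance of pin_jar from where it was at the start of the episode above 0.02 m or angle between pin_jar's own z axis and vertical above 0.35 rad).
It fails at once if the tub is shifted by more than 20 mm or tipped (distance of tub from where it was at the start of the episode above 0.02 m or angle between tub's own z axis and vertical above 0.35 rad).
It also fails if it takes over 72 s, if anything falls off the work surface, if the arm or the gripper's body presses on something with over 40 N, if the wrist force passes 120 N, or if a joint passes its speed limit or range.

ROBOT

A 6-joint arm with a two-finger parallel gripper is mounted at the origin on the work surface. World frame = base frame: x ahead of the robot, y to its left, z up, the work surface at z = 0. Lengths are in mm, angles in rad, forces in N, time in s.
With the tool pointing down it reaches from about 425 to 1125 mm from the base axis. Payload 14.9 kg.
Tool frame: the origin (TCP) lies at the very end of the fingers, on their centre line; the grasp point (between the pads) lies 19 mm behind it (ctrl.grip_point_offset is the distance from the TCP to the grasp point, in mm); z points along the fingers, y is the line along which they close (so a half turn about z gives the same grasp; the last joint's range is limited). The gripper opens to 91 mm and grips with 3 to 60 N. Pads are 32 mm wide; open, the fingers measure 118 mm over their backs; the gripper's body (76 mm by 178 mm) begins 60 mm behind the grasp point.
Start: joints at [1.206, 0.379, 1.734, -0, 1.028, -0.033], TCP at [228.029, 661.831, 213.932] pointing down, gripper open.
Joint ranges: [-2.77, 2.77], [-0.74, 2.19], [0, 2.66], [-1.06, 4.2], [0.31, 2.87], [-3.08, 3.08]. Speed limits (rad/s): [1.89, 1.89, 2.39, 3.14, 3.14, 3.14].

INTERFACE

Orientations are given as a 3x3 rotation matrix whose columns are the frame's x, y, z axes.
In Python, from cell import monitor, snapshot, job, ctrl gives the robot as it stands.
- The arm moves only by the shell command python3 -m creep 'ROWS' [FORCE]. ROWS is JSON, a list of rows, each an object with "twist": the turn, a rotation vector about the world's x, y, z in units of 0.12 rad (1.0 is 0.12 rad), a list of three; "translation": the shift along the world's x, y, z in units of 50 mm (1.0 is 50 mm), a list of three; "fingers": the closure, from 0 (fully open) to 1 (shut). A call has 1 to 12 rows; each row shifts and turns the commanded pose from where the row before left it; what a row does not reach is not made up. A row lasts 1/10 s, in which the tool goes at most 50 mm and 8.59 degrees, less where a joint would pass 70% of its speed; a pose out of reach is approached as far as the arm can. A call with a number of a shift or a turn outside -1 to 1 is refused whole. A call with a gripper value outside its range is refused whole. The fingers move at their own pace and stop on an object; FORCE is the grip in N (left out, the last holds). Time passes only in rows, so rows that do not move let the fingers close. It gives the time, the measured TCP pose, the force, the opening and the grip force at its end, in the units of the state.
- monitor.sense(): the state, without advancing time (a new reading comes with each control period).
- snapshot(name): name is "side" or "top"; returns a dict with "color" (480x640x3 uint8, red, green, blue), "K" (3x3 intrinsics, pixels), "origin" and "orientation" of the camera in the world. Camera axes: x right, y down, z forward; pixel columns grow to the right and rows downward; lengths in mm; the calibration is good to about 2 mm. A picture is of the moment at which its call begins. There is no depth.
- job.finish_job(): hands the job in; it is judged then, once.
The state is a dict: "clock": time; "joints": joint angles; "qvel": joint speeds; "joint_torque": joint torques, N m; "position": TCP position; "ee_rot": TCP orientation; "contact_force": force on the tool from outside, world axes, zero at the start; "torque": the same for the moment, N m; "width": opening from 0.0 (shut) to 1.0 (fully open); "grip_force": force on a finger pad.
Only numpy, scipy, OpenCV 4.12 (cv2) and the standard library are available. Lean on these libraries where they do the work, as an engineer would, in place of code of your own. Each camera call takes 0.05 s, during which the arm holds its last target. There are 200 camera calls.

## Working session

There is one attempt and no reset: what is moved stays moved. The work goes in short steps, Python scripts to look and compute and a shell command to move; the robot and the scene stay as the last step left them, time stands still between calls to the robot, and variables do not carry over. Pictures are saved under pics/ and viewed, at most 10 in all, crops included, and the job is handed in when it is done.

```bash
ls; mkdir -p pics
python3 - <<'E'
from cell import monitor,snapshot
import cv2,numpy as np
np.set_printoptions(precision=4,suppress=True)
for n in("side","top"):
    s=snapshot(n);cv2.imwrite(f"pics/{n}0.png",s["color"][:,:,::-1]);print(n,s["K"],s["origin"],s["orientation"])
s=monitor.sense();print(s["clock"],s["position"],s["ee_rot"],s["contact_force"],s["width"])
E
```

```text
pics
side [[565.1906   0.     324.2971]
 [  0.     565.1906 245.3089]
 [  0.       0.       1.    ]] [  57.1159 -679.8911  905.5532] [[ 0.8168 -0.385   0.4296]
 [-0.5767 -0.5241  0.6267]
 [-0.0161 -0.7597 -0.6501]]
top [[610.8681   0.     321.8196]
 [  0.     610.8681 242.9871]
 [  0.       0.       1.    ]] [ 390.269    38.3816 1232.2734] [[ 0.0157 -0.9859  0.1664]
 [-0.9998 -0.0169 -0.0058]
 [ 0.0085 -0.1663 -0.986 ]]
0.1 [227.8613 661.5096 213.3504] [[-0.9455  0.3257 -0.0003]
 [ 0.3257  0.9455 -0.0009]
 [ 0.     -0.001  -1.    ]] [-0.3791 -1.234  -0.8701] 1.0027962629583183
```

View pics/side0.png

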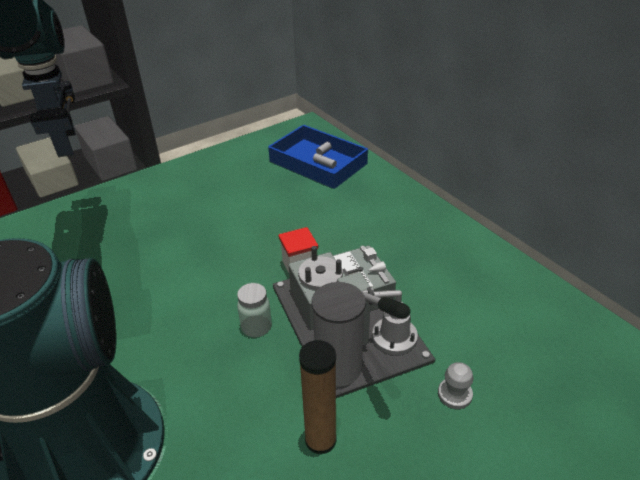

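View pics/top0.png

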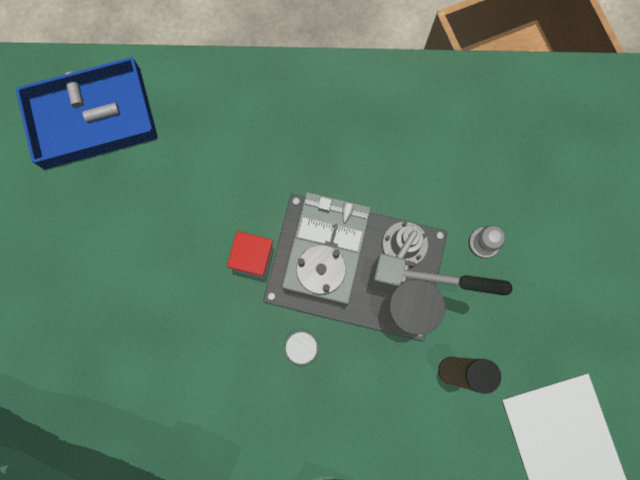

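Top view: pump base at about (265–447, 193–340) px, wheel at (320,269), the pointed rider near (348,211), the block at (325,203), the lever's grip at (486,285). The tub is at (250,254), the jar at (301,348), the cartridge at (470,375) and the ball at (488,240). I'll zoom in next.

Run:
```python
import cv2,numpy as np
t=cv2.imread("pics/top0.png")[185:345,260:460];s=cv2.imread("pics/side0.png")[225:400,265:440]
a=cv2.resize(t,None,fx=4,fy=4,interpolation=cv2.INTER_CUBIC)[:600]
b=cv2.resize(t[5:105,15:115],(600,600),interpolation=cv2.INTER_CUBIC)
cv2.imwrite("pics/c1.png",a);
b=cv2.resize(s[0:100,10:140],(780,600),interpolation=cv2.INTER_CUBIC);cv2.imwrite("pics/c2.png",b)
```

```text
(no output)
```

View pics/c1.png

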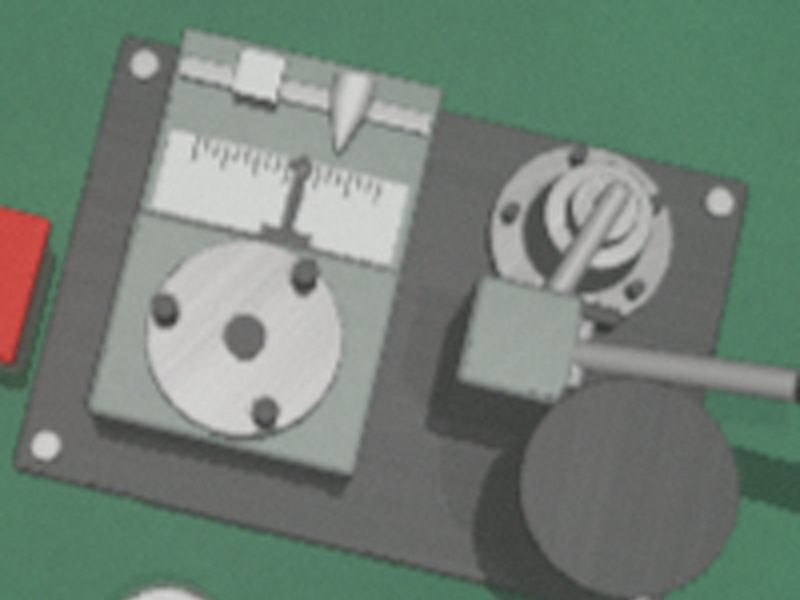

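View pics/c2.png

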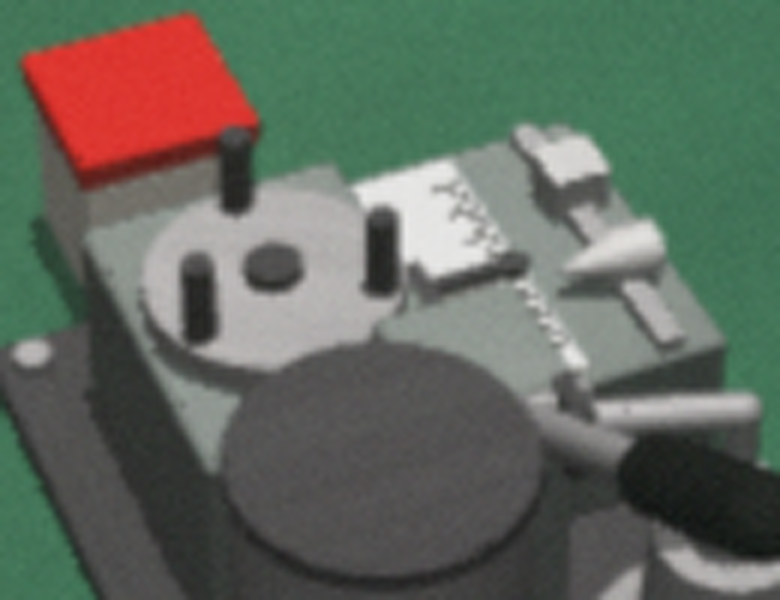

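c1: the needle tip is at about (301,160) and the rider tip at (339,153), with the rider on the −y side of the needle. Pin tops are at (305,268), (165,303) and (264,407). c2 shows the same points from the side: needle tip (524,262), rider tip (566,268). Next is the pose fit.

```bash
cat > h.py <<'E'
import numpy as np,json,cv2
from scipy.optimize import least_squares
np.set_printoptions(precision=2,suppress=True)
CAM=None
def cams():
    from cell import snapshot
    return {n:snapshot(n) for n in("top","side")}
def proj(s,P):
    q=(np.asarray(P,float)-s["origin"])@np.array(s["orientation"]); q=q@np.array(s["K"]).T
    return q[...,:2]/q[...,2:]
def ray(s,u): return np.array(s["orientation"])@np.linalg.inv(s["K"])@[*u,1]
def onz(s,u,z):
    d=ray(s,u);o=np.array(s["origin"]);return o+d*(z-o[2])/d[2]
def tri(a,u,b,v):
    A=np.c_[ray(a,u),-ray(b,v)];o1,o2=np.array(a["origin"]),np.array(b["origin"])
    t=np.linalg.lstsq(A,o2-o1,rcond=None)[0];p,q=o1+A[:,0]*t[0],o2-A[:,1]*t[1]
    return (p+q)/2,np.linalg.norm(p-q)
def R(y): c,s=np.cos(y),np.sin(y);return np.array([[c,-s,0],[s,c,0],[0,0,1]])
E
python3 - <<'E'
from h import *
c=cams();T,S=c["top"],c["side"]
t=lambda u,v:(260+u/4,185+v/4); s=lambda u,v:(275+u/6,225+v/6)
pts=[((130,200,12),t(125,36),0),((130,-130,12),t(747,185),0),((-100,200,12),t(17,468),0),((125,165,78),t(187,31),0),((125,35,78),t(440,90),0),((-70,165,92),t(90,408),0),((-70,35,92),t(352,474),0),
((25,-45,172),t(555,402),0),((-25,5,172),t(460,380),0),((25,5,172),t(482,277),0),
((-70,165,92),s(85,235),1),((125,35,78),s(724,345),1),((-100,200,12),s(0,352),1)]
pts=[p for p in pts if p[0]!=(25,-45,172)]
def f(p): return np.concatenate([proj((T,S)[k],R(p[2])@P+[p[0],p[1],0])-u for P,u,k in pts])
r=least_squares(f,[500,50,-.23],x_scale=[10,10,.1],loss="soft_l1");x=r.x;print(x,f(x).reshape(-1,2))
o=np.array([x[0],x[1],0]);M=R(x[2])
def L(n,p): print(n,p,"pump:",M.T@(p-o))
for n,u,v in [("pinA",t(305,268),s(382,215)),("pinB",t(165,303),s(235,136)),("pinC",t(264,407),s(197,260)),("needle",t(301,160),s(524,262)),("rider",t(339,153),s(566,268)),("restop",t(630,485),s(382,460)),("gripend",(511,288),(408,312))]:
    p,e=tri(T,u,S,v);L(n,p);print(e)
L("wheel",onz(T,t(244,337),107+4));L("needle85",onz(T,t(301,160),85))
for n,u,v,z in [("cart",(484,376),(318,355),235),("tub",(251,250),(299,241),84),("jar",(301,348),(252,294),100),("ball",(492,237),(459,372),65)]:
    p,e=tri(T,u,S,v);print(n,p,e,onz(T,u,z))
json.dump(x.tolist(),open("pump.json","w"))
E
```

```text
[527.83 -71.36  -0.22] [[ 0.28 -0.77]
 [ 2.   -0.49]
 [-0.91  0.31]
 [ 0.26 -1.3 ]
 [ 2.17 -0.51]
 [-0.65  1.1 ]
 [ 1.54  1.1 ]
 [-0.37  0.47]
 [ 0.45 -1.33]
 [-2.74 -1.25]
 [-0.07 -1.24]
 [-4.16 -0.59]]
pinA [559.95   5.02 136.51] pump: [ 14.47  81.59 136.51]
1.9470556080373822
pinB [542.94  68.16 136.52] pump: [-16.06 139.42 136.52]
2.1188526385212296
pinC [496.45  22.7  137.41] pump: [-51.37  84.81 137.41]
2.122292522601872
needle [621.93   5.41  80.21] pump: [74.84 95.64 80.21]
3.812124161017414
rider [624.72 -12.94  89.28] pump: [81.61 78.36 89.28]
5.791093149118667
restop [ 459.87 -131.85  194.75] pump: [-52.94 -74.   194.75]
0.9817935070884453
gripend [ 487.38 -268.79  270.36] pump: [   4.12 -201.49  270.36]
4.211657177392817
wheel [530.29  32.53 111.  ] pump: [-20.53 101.87 111.  ]
needle85 [619.28   6.47  85.  ] pump: [72.01 96.1  85.  ]
cart [ 347.9  -231.37  233.11] 1.8137215656199712 [ 347.18 -230.43  235.  ]
tub [569.03 167.38  74.69] 1.4945299802174585 [568.26 166.01  84.  ]
jar [387.72  66.15  94.05] 3.250738496890903 [386.26  66.69 100.  ]
ball [ 605.57 -300.08   64.15] 1.4621549534200045 [ 604.79 -299.4    65.  ]
```

```bash
python3 -m creep '[{"twist":[0,0,0],"translation":[0.3,-0.7,0],"fingers":1},{"twist":[0,0,0],"translation":[0.4,-0.85,0],"fingers":1},{"twist":[0,0,0],"translation":[0.4,-0.85,0],"fingers":1},{"twist":[0,0,0],"translation":[0.4,-0.85,0],"fingers":1},{"twist":[0,0,0],"translation":[0.4,-0.85,0],"fingers":1},{"twist":[0,0,0],"translation":[0.4,-0.85,0],"fingers":1},{"twist":[0,0,0],"translation":[0.4,-0.85,0],"fingers":1},{"twist":[0,0,0],"translation":[0.4,-0.85,0],"fingers":1},{"twist":[0,0,0],"translation":[0.4,-0.85,0],"fingers":1},{"twist":[0,0,0],"translation":[0.4,-0.85,0],"fingers":1},{"twist":[0,0,0],"translation":[0.4,-0.85,0],"fingers":1},{"twist":[0,0,0],"translation":[0,0,0],"fingers":1}]' 20
```

```text
clock: 1.4
position: [444.6, 198.1, 214.1]
ee_rot: [[-0.944, 0.33, 0.0], [0.33, 0.944, -0.0], [-0.001, -0.0, -1.0]]
contact_force: [0.0, 0.5, 0.5]
width: 0.011
grip_force: 0.0
```

```bash
python3 -m creep '[{"twist":[0,0,0],"translation":[0.31,-0.69,0],"fingers":1},{"twist":[0,0,0],"translation":[0.31,-0.69,0],"fingers":1},{"twist":[0,0,0],"translation":[0.31,-0.69,0],"fingers":1},{"twist":[0,0,0],"translation":[0.31,-0.69,0],"fingers":1},{"twist":[0,0,0],"translation":[0,0,0],"fingers":1},{"twist":[0,0,0],"translation":[0,0,-0.5],"fingers":1},{"twist":[0,0,0],"translation":[0,0,-0.5],"fingers":1},{"twist":[0,0,0],"translation":[0,0,-0.4],"fingers":1},{"twist":[0,0,0],"translation":[0,0,-0.4],"fingers":1},{"twist":[0,0,0],"translation":[0,0,0],"fingers":1}]'
python3 - <<'E'
from h import *
c=cams();a=cv2.resize(c["top"]["color"][185:305,270:400,::-1],(520,480),interpolation=3);b=cv2.resize(c["side"]["color"][215:305,275:400,::-1],(500,360),interpolation=3)
z=np.zeros((480,800,3),np.uint8);z[:,:400]=a[:,60:460];z[:320,400:]=b[:320,:400];cv2.imwrite("pics/d1.png",z)
E
```

```text
clock: 2.4
position: [503.2, 64.5, 121.8]
ee_rot: [[-0.946, 0.325, -0.004], [0.325, 0.946, -0.0], [0.004, -0.002, -1.0]]
contact_force: [-0.1, 0.0, -0.1]
width: 0.003
grip_force: 0.0
```

View pics/d1.png

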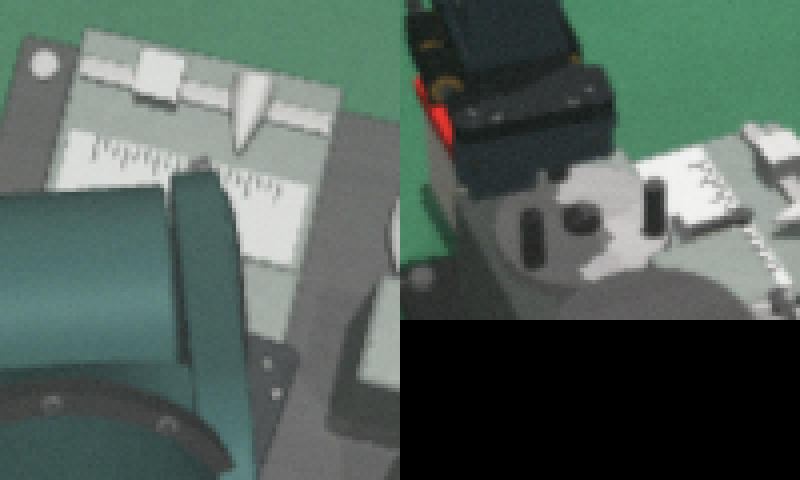

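Run:
```python
from h import *
c=cams();S=c["side"]
for P in [(503,64,122),(503,64,201),(543,68,137),(496,23,137),(560,5,137)]:
    u=proj(S,P);print(P,u,(u-[275,215])*4+[400,0])
```

```text
(503, 64, 122) [299.05 261.62] [496.21 186.49]
(503, 64, 201) [297.25 231.98] [488.98  67.9 ]
(543, 68, 137) [313.73 247.61] [554.92 130.45]
(496, 23, 137) [307.05 268.58] [528.19 214.33]
(560, 5, 137) [338.22 260.75] [652.89 182.99]
```

The gripper body hides the fingers, but the geometry agrees with the fit: TCP in the gap between the pins, clear of everything. I'll push clockwise along an arc.

```bash
python3 -m creep '[{"twist":[0,0,0],"translation":[0.12,0.03,0],"fingers":1},{"twist":[0,0,0],"translation":[0.12,0.03,0],"fingers":1},{"twist":[0,0,0],"translation":[0.1,0.03,0],"fingers":1},{"twist":[0,0,0],"translation":[0.1,0.03,0],"fingers":1},{"twist":[0,0,0],"translation":[0.1,0,0],"fingers":1},{"twist":[0,0,0],"translation":[0.1,0,0],"fingers":1},{"twist":[0,0,0],"translation":[0.1,-0.02,0],"fingers":1},{"twist":[0,0,0],"translation":[0.1,-0.02,0],"fingers":1},{"twist":[0,0,0],"translation":[0.07,-0.04,0],"fingers":1},{"twist":[0,0,0],"translation":[0.06,-0.04,0],"fingers":1},{"twist":[0,0,0],"translation":[0.05,-0.04,0],"fingers":1},{"twist":[0,0,0],"translation":[0,0,0],"fingers":1}]'
python3 - <<'E'
from h import *
c=cams();a=cv2.resize(c["top"]["color"][185:285,285:385,::-1],(400,400),interpolation=3);b=cv2.resize(c["side"]["color"][225:325,275:375,::-1],(400,400),interpolation=3)
cv2.imwrite("pics/d2.png",np.hstack([a,b]))
E
```

```text
clock: 3.8
position: [556.9, 61.7, 124.2]
ee_rot: [[-0.945, 0.326, 0.001], [0.326, 0.945, 0.0], [-0.001, 0.0, -1.0]]
contact_force: [0.5, 1.0, 0.4]
width: 0.002
grip_force: 0.5
```

View pics/d2.png

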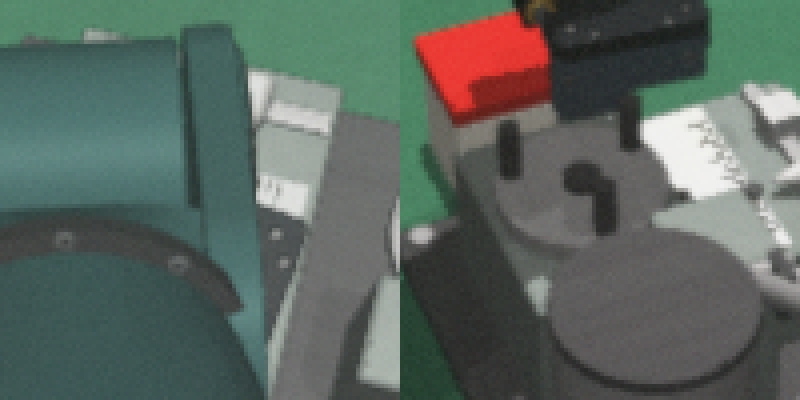

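Run:
```python
from h import *
c=cams();S=c["side"];x=json.load(open("pump.json"));M=R(x[2]);o=np.array([x[0],x[1],0])
for n,u,z in [("pin",(332.5,249.5),137),("pin C",(302,256),137),("pinA",(325.5,271),137),("needle0",(362.3,268.7),85),("needle now",(363.7,272.5),85),("rider",(369.3,269.7),90)]:
    p=onz(S,u,z);d=p-[532,32,0];print(n,p,np.degrees(np.arctan2(d[1],d[0])),M.T@(p-o))
cv2.imwrite("pics/d3.png",cv2.resize(S["color"][225:300,325:425,::-1],(800,600),interpolation=3))
```

```text
pin [571.    40.01 137.  ] 11.607241568603259 [ 17.53 118.15 137.  ]
pin C [508.76  60.53 137.  ] 129.17204452984652 [-47.71 124.43 137.  ]
pinA [521.67  -4.53 137.  ] -105.79597247377347 [-20.76  63.83 137.  ]
needle0 [620.39   0.76  85.  ] -19.466017160864197 [74.36 90.77 85.  ]
needle now [615.5  -10.24  85.  ] -26.83508486928752 [72.02 78.96 85.  ]
rider [626.94 -14.54  90.  ] -26.110926742729355 [84.13 77.3  90.  ]
```

View pics/d3.png

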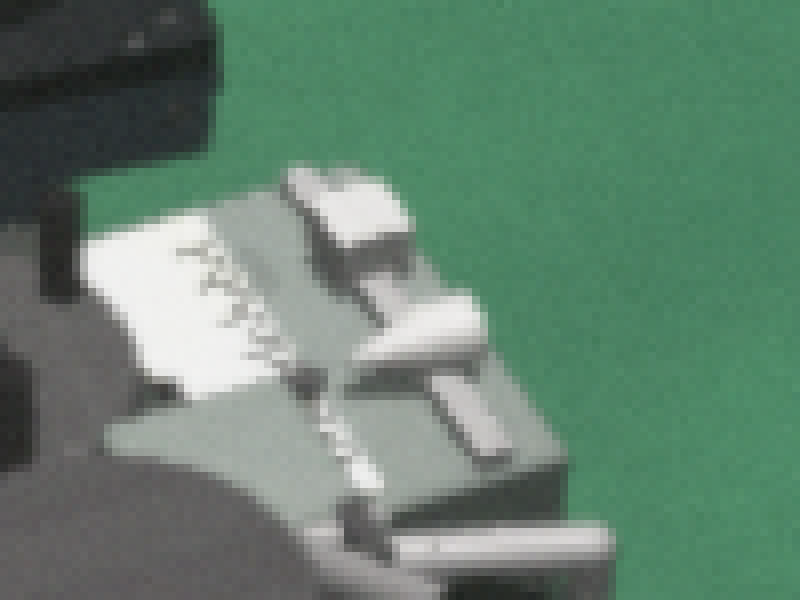

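```bash
python3 -m creep '[{"twist":[0,0,0],"translation":[0,-0.06,0],"fingers":1},{"twist":[0,0,0],"translation":[0,-0.06,0],"fingers":1},{"twist":[0,0,0],"translation":[0,-0.06,0],"fingers":1},{"twist":[0,0,0],"translation":[0,-0.06,0],"fingers":1},{"twist":[0,0,0],"translation":[0,0,0],"fingers":1},{"twist":[0,0,0],"translation":[0,0,0],"fingers":1},{"twist":[0,0,0],"translation":[-0.03,0.1,0],"fingers":1},{"twist":[0,0,0],"translation":[0,0.05,0.3],"fingers":1},{"twist":[0,0,0],"translation":[0,0,0.7],"fingers":1},{"twist":[0,0,0],"translation":[0,0,0.7],"fingers":1},{"twist":[0,0,0],"translation":[-0.2,0.8,0],"fingers":1},{"twist":[0,0,0],"translation":[-0.4,0.9,0],"fingers":1}]'
python3 -m creep '[{"twist":[0,0,0],"translation":[-0.4,0.9,0],"fingers":1},{"twist":[0,0,0],"translation":[-0.4,0.9,0],"fingers":1},{"twist":[0,0,0],"translation":[-0.4,0.9,0],"fingers":1},{"twist":[0,0,0],"translation":[0,0,0],"fingers":1}]'
python3 - <<'E'
from h import *
c=cams();a=cv2.resize(c["top"]["color"][190:265,290:390,::-1],(800,600),interpolation=3)
cv2.imwrite("pics/d4.png",a)
E
```

```text
clock: 5.2
position: [525.7, 143.0, 211.5]
ee_rot: [[-0.945, 0.328, 0.004], [0.328, 0.945, 0.001], [-0.003, 0.002, -1.0]]
contact_force: [0.1, 1.1, -0.4]
width: 0.008
grip_force: 0.0
clock: 5.6
position: [462.4, 281.5, 210.1]
ee_rot: [[-0.947, 0.321, 0.001], [0.321, 0.947, 0.001], [-0.0, 0.001, -1.0]]
contact_force: [0.3, -1.1, -0.6]
width: 0.007
grip_force: 0.0
```

View pics/d4.png

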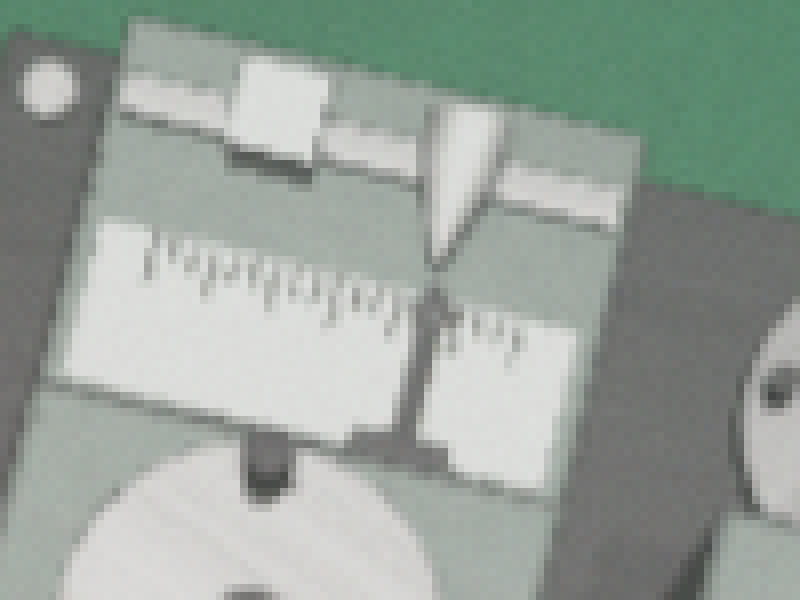

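Top view: needle tip at (436,292), axis back through (402,440); rider tip at (435,268), axis back through (467,110). They look nearly lined up. I'll work it out with parallax.

Run:
```python
from h import *
c=cams();T=c["top"];x=json.load(open("pump.json"))
t=lambda u,v:(290+u/8-.44,190+v/8-.44)
# yaw from shelf edges (z 78)
a=onz(T,t(130,18),78);b=onz(T,t(640,133),78);d=a-b;y1=np.arctan2(-d[0],d[1]);print("yaw",x[2],y1,"len",np.linalg.norm(d))
nt=onz(T,t(436,290),85);nb=onz(T,t(402,435),85);d=nt-nb;print("needle axis yaw",np.arctan2(d[1],d[0]),nt)
for z in(90,94,98):
    rt=onz(T,t(435,268),z);rb=onz(T,t(467,110),z);d=rb-rt;print(z,"rider yaw",np.arctan2(d[1],d[0]))
    for y in(x[2],y1): print("  needle y rel rider",(R(y).T@(nt-rt))[:2])
print(monitor.sense()["contact_force"] if 0 else "")
cv2.imwrite("pics/d5.png",cv2.resize(c["side"]["color"][240:300,330:410,::-1],(800,600),interpolation=3))
```

```text
yaw -0.22255749201901925 -0.20994969653886222 len 126.82060882946274
needle axis yaw -0.21619681029908805 [617.99 -10.41  85.  ]
90 rider yaw -0.18612748400143647
  needle y rel rider [-4.13 -1.45]
  needle y rel rider [-4.15 -1.4 ]
94 rider yaw -0.18612748400143658
  needle y rel rider [-3.3  -1.44]
  needle y rel rider [-3.32 -1.39]
98 rider yaw -0.1861274840014372
  needle y rel rider [-2.47 -1.42]
  needle y rel rider [-2.49 -1.39]
```

View pics/d5.png

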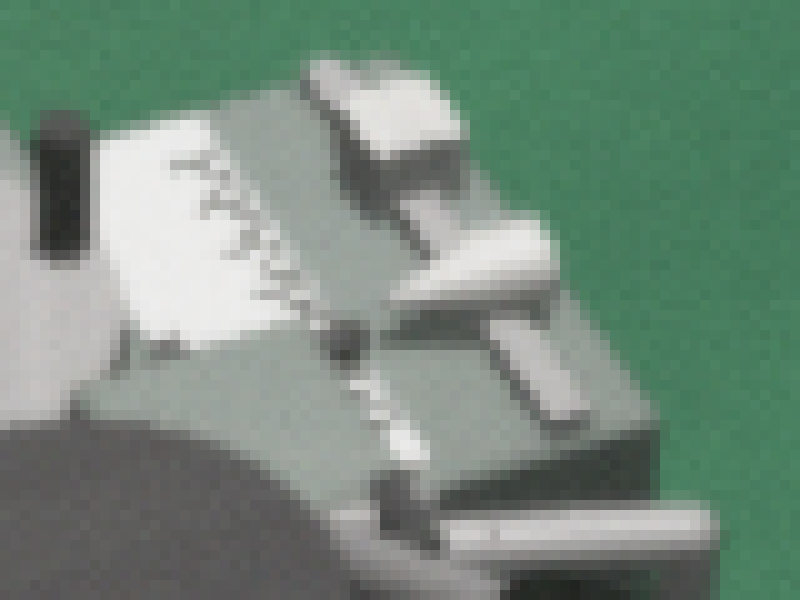

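The needle appears to be about 1.4 mm past the mark (toward −y). I'll check this numerically from the pixel profiles.

Run:
```python
from h import *
c=cams();T=c["top"];x=json.load(open("pump.json"));y=-.217;M=R(y);o=np.array([x[0],x[1],0])
g=np.mean([cv2.cvtColor(snap["color"],cv2.COLOR_RGB2GRAY).astype(float) for snap in [T]+[cams()["top"] for _ in range(4)]],0)
print("needle rows");A=[]
for r in range(225,247):
    v=g[r,334:352].copy();w=np.clip(170-v,0,None);u=(w*np.arange(334,352)).sum()/max(w.sum(),1)
    p=M.T@(onz(T,(u,r),85)-o);print(r,v.astype(int),"y'",p[:2] )
print("rider rows")
for r in range(202,226):print(r,g[r,338:358].astype(int),(M.T@(onz(T,(346,r),94)-o))[:2],)
print((M.T@(onz(T,(347,215),94)-o))[:2])
```

```text
needle rows
225 [196 199 203 180 186 181 175 171 167 157 145 160 166 168 170 170 169 168] y' [76.59 78.78]
226 [170 201 211 177 203 185 194 195 170 139 118 142 165 170 170 170 169 168] y' [74.62 78.61]
227 [159 200 189 186 214 177 189 181 152 124 116 124 162 177 178 171 169 169] y' [72.35 79.72]
228 [179 207 177 203 220 175 189 158 127 124 130 123 160 164 191 186 185 186] y' [70.55 78.86]
229 [211 217 203 214 212 170 205 166 120 127 138 121 128 141 203 181 198 212] y' [68.96 77.15]
230 [220 220 220 220 188 187 214 172 124 125 127 144 134 177 215 164 199 212] y' [66.92 77.29]
231 [220 220 220 220 178 205 221 178 129 118 121 185 171 204 220 176 204 200] y' [64.63 78.52]
232 [220 220 220 220 203 214 220 173 122 113 140 205 173 202 220 205 214 199] y' [62.65 78.44]
233 [220 220 221 220 220 220 220 167 118 112 152 195 168 204 220 220 220 212] y' [60.7  78.24]
234 [220 220 220 220 220 220 214 156 114 115 178 206 200 215 220 220 220 220] y' [58.63 78.55]
235 [220 220 220 220 219 220 196 140 114 118 199 220 220 220 219 221 220 220] y' [56.66 78.44]
236 [220 220 220 220 220 220 180 130 113 13
[... 2772 characters left out ...]
 161 144 195 210 171 125 134 158 164 163 165 165 166 166
 167 166] [86.83 78.3 ]
220 [170 168 168 167 164 139 194 195 144 137 159 166 164 166 165 166 166 167
 166 165] [84.93 77.86]
221 [170 169 168 168 167 132 189 166 120 151 167 166 165 166 166 167 166 166
 166 166] [83.04 77.42]
222 [169 168 169 170 168 129 151 131 134 158 166 167 168 166 165 166 166 165
 164 167] [81.15 76.99]
223 [168 169 168 169 169 150 121 134 159 166 167 168 167 167 167 167 164 164
 165 166] [79.26 76.56]
224 [168 168 168 167 167 165 151 159 166 167 168 168 167 167 167 167 163 163
 164 167] [77.37 76.12]
225 [186 181 175 171 167 157 145 160 166 168 170 170 169 168 167 165 164 164
 165 167] [75.48 75.69]
[94.85 78.19]
```

Needle is at y' ≈ 78.4 and the rider tip at y' ≈ 80.2, so the overshoot is about 1.8 mm. I'll nudge the wheel counter-clockwise by about 0.15 rad.

```bash
python3 -m creep '[{"twist":[0,0,0],"translation":[0.38,-0.88,0],"fingers":1},{"twist":[0,0,0],"translation":[0.38,-0.88,0],"fingers":1},{"twist":[0,0,0],"translation":[0.38,-0.88,0],"fingers":1},{"twist":[0,0,0],"translation":[0.38,-0.88,0],"fingers":1},{"twist":[0,0,0],"translation":[0.38,-0.88,0],"fingers":1},{"twist":[0,0,0],"translation":[0,0,0],"fingers":1},{"twist":[0,0,0],"translation":[0,0,0],"fingers":1}]'
python3 - <<'E'
from h import *
c=cams();T=c["top"]
from cell import monitor
print(monitor.sense()["position"])
print(onz(T,(290+267/8-.4,190+447/8-.4),139))
E
```

```text
clock: 7.0
position: [559.6, 56.5, 208.8]
ee_rot: [[-0.945, 0.328, -0.0], [0.328, 0.945, 0.0], [0.0, -0.0, -1.0]]
contact_force: [0.1, 0.1, -0.3]
width: 0.011
grip_force: 0.0
[559.07  57.96 208.74]
[570.26  29.79 139.  ]
```

```bash
python3 -m creep '[{"twist":[0,0,0],"translation":[-0.24,0.06,0],"fingers":1},{"twist":[0,0,0],"translation":[0,0,-0.6],"fingers":1},{"twist":[0,0,0],"translation":[0,0,-0.6],"fingers":1},{"twist":[0,0,0],"translation":[0,0,-0.52],"fingers":1},{"twist":[0,0,0],"translation":[0,0,0],"fingers":1},{"twist":[0,0,0],"translation":[-0.1,0,0],"fingers":1},{"twist":[0,0,0],"translation":[-0.1,0,0],"fingers":1},{"twist":[0,0,0],"translation":[-0.1,0,0],"fingers":1},{"twist":[0,0,0],"translation":[0,0,0],"fingers":1},{"twist":[0,0,0],"translation":[0,0,0],"fingers":1}]'
cat > nd.py <<'E'
from h import *
c=cams();S=c["side"]["color"];x=json.load(open("pump.json"));M=R(-.217);o=np.array([x[0],x[1],0])
# side view: dark needle-tip blob centroid
g=cv2.cvtColor(S,cv2.COLOR_RGB2GRAY).astype(float)[266:282,358:372];w=np.clip(95-g,0,None);yy,xx=np.mgrid[266:282,358:372]
print("side blob",(w*xx).sum()/w.sum(),(w*yy).sum()/w.sum())
T=c["top"];g=np.mean([cv2.cvtColor(T["color"],cv2.COLOR_RGB2GRAY).astype(float) for _ in [0]],0);A=[]
for r in range(235,242):
    v=g[r,330:352];w=np.clip(170-v,0,None)
    if w.sum()>0:A.append((M.T@(onz(T,((w*np.arange(330,352)).sum()/w.sum(),r),85)-o))[1])
print("top y'",np.array(A))
E
python3 nd.py
```

```text
clock: 8.1
position: [533.9, 59.5, 124.6]
ee_rot: [[-0.946, 0.325, 0.005], [0.325, 0.946, -0.001], [-0.005, 0.0, -1.0]]
contact_force: [8.5, -12.3, -5.2]
width: 0.009
grip_force: 5.8
side blob 365.6027397260274 273.5342465753425
top y' [83.76 83.06 82.43 82.04 81.46 80.85 80.37]
```

```bash
python3 -m creep '[{"twist":[0,0,0],"translation":[0.1,-0.02,0],"fingers":1},{"twist":[0,0,0],"translation":[0.1,0,0],"fingers":1},{"twist":[0,0,0],"translation":[0,0,0.6],"fingers":1},{"twist":[0,0,0],"translation":[0,0,0.6],"fingers":1},{"twist":[0,0,0],"translation":[-0.2,0.8,0.5],"fingers":1},{"twist":[0,0,0],"translation":[-0.38,0.88,0],"fingers":1},{"twist":[0,0,0],"translation":[-0.38,0.88,0],"fingers":1},{"twist":[0,0,0],"translation":[-0.38,0.88,0],"fingers":1},{"twist":[0,0,0],"translation":[-0.38,0.88,0],"fingers":1},{"twist":[0,0,0],"translation":[0,0,0],"fingers":1}]'; python3 nd.py;  python3 - <<'E'
from h import *
c=cams();cv2.imwrite("pics/d6.png",cv2.resize(c["top"]["color"][190:290,280:410,::-1],(780,600),interpolation=3))
E
```

```text
clock: 9.2
position: [454.7, 279.3, 208.7]
ee_rot: [[-0.947, 0.322, 0.0], [0.322, 0.947, 0.001], [-0.0, 0.001, -1.0]]
contact_force: [-0.3, -0.9, -0.2]
width: 0.002
grip_force: 0.0
side blob 365.77777777777777 273.45454545454544
top y' [80.4  80.36 80.3  80.54 80.4  80.25 80.37]
```

View pics/d6.png

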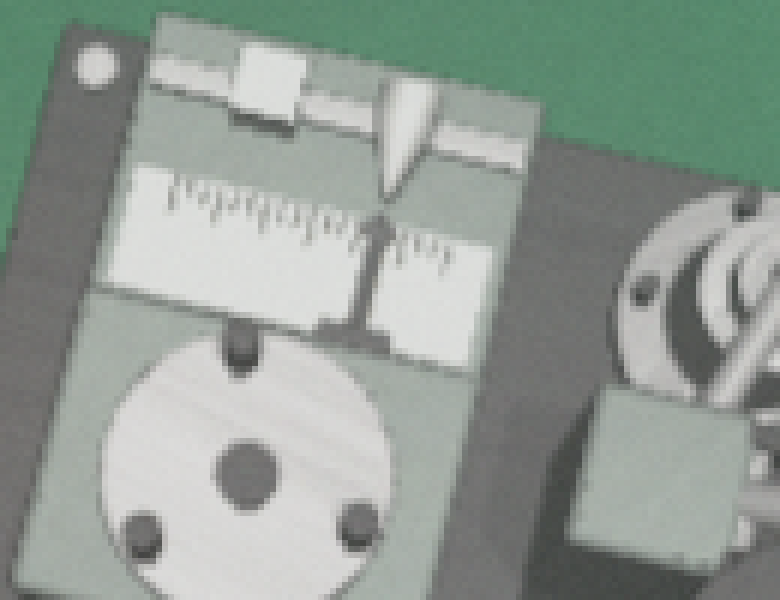

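The needle now reads y' ≈ 80.4 against a rider tip at about 80.2, and the picture shows needle tip (381,215) and rider tip (387,200) in line. Next, locate the lever.

```bash
python3 - <<'E'
from h import *
c=cams();T,S=c["top"],c["side"];x=json.load(open("pump.json"));M=R(-.217);o=np.array([x[0],x[1],0])
g=cv2.cvtColor(T["color"],cv2.COLOR_RGB2GRAY)
m=(g<45).astype(np.uint8);m[:, :450]=0;m[:270]=0;m[300:]=0;m[:,520:]=0
ys,xs=np.nonzero(m);print(len(xs),xs.min(),xs.max(),ys.min(),ys.max(),xs.mean(),ys.mean())
a=(xs<xs.min()+6);b=xs>xs.max()-6
for n,k,z in(("start",a,226),("end",b,270)):
    p=onz(T,(xs[k].mean(),ys[k].mean()),z);print(n,p,M.T@(p-o))
p=onz(T,(xs.mean(),ys.mean()),165+147*np.sin(.6)+6);print("mid 147",p,M.T@(p-o))
for u in [(0,-180),(0,-170),(3,-180)]: print(u,M@np.array([*u,0])+o)
E
python3 -m creep '[{"twist":[0,0,0],"translation":[0,-0.5,0.6],"fingers":1},{"twist":[0,0,0],"translation":[0,-0.6,0.6],"fingers":1},{"twist":[0,0,0],"translation":[0.1,-0.7,0.6],"fingers":1},{"twist":[0,0,0],"translation":[0.1,-0.75,0.5],"fingers":1},{"twist":[0,0,0],"translation":[0.1,-0.85,0],"fingers":1},{"twist":[0,0,0],"translation":[0.1,-0.85,0],"fingers":1},{"twist":[0,0,0],"translation":[0.1,-0.85,0],"fingers":1},{"twist":[0,0,0],"translation":[0.1,-0.85,0],"fingers":1},{"twist":[0,0,0],"translation":[0,-0.85,0],"fingers":1},{"twist":[0,0,0],"translation":[0,-0.85,0],"fingers":1},{"twist":[0,0,0],"translation":[0,0,0],"fingers":1},{"twist":[0,0,0],"translation":[0,0,0],"fingers":1}]'
```

```text
130 460 511 278 294 493.76153846153846 288.2
start [ 498.53 -197.37  226.  ] [  -1.48 -129.36  226.  ]
end [ 482.55 -264.25  270.  ] [  -2.69 -198.12  270.  ]
mid 147 [ 486.42 -244.98  254.  ] [  -3.06 -178.46  254.  ]
(0, -180) [ 489.07 -247.14    0.  ]
(0, -170) [ 491.23 -237.37    0.  ]
(3, -180) [ 492.   -247.78    0.  ]
clock: 10.7
position: [486.1, -108.6, 322.8]
ee_rot: [[-0.944, 0.329, -0.0], [0.329, 0.944, 0.0], [0.0, 0.0, -1.0]]
contact_force: [0.1, 0.8, -0.3]
width: 0.007
grip_force: 0.0
```

```bash
python3 -m creep '[{"twist":[0,0,0],"translation":[0.02,-0.72,0],"fingers":1},{"twist":[0,0,0],"translation":[0.02,-0.72,0],"fingers":1},{"twist":[0,0,0],"translation":[0.02,-0.72,0],"fingers":1},{"twist":[0,0,0],"translation":[0,-0.7,0],"fingers":1},{"twist":[0,0,0],"translation":[0,0,-0.4],"fingers":1},{"twist":[0,0,0],"translation":[0,0,-0.4],"fingers":1},{"twist":[0,0,0],"translation":[0,0,-0.4],"fingers":1},{"twist":[0,0,0],"translation":[0,0,0],"fingers":1},{"twist":[0,0,0],"translation":[0,0,0],"fingers":1}]'; python3 nd.py
```

```text
clock: 11.6
position: [489.7, -249.4, 263.3]
ee_rot: [[-0.946, 0.325, -0.0], [0.325, 0.946, 0.001], [0.001, 0.001, -1.0]]
contact_force: [-0.2, 3.2, 0.6]
width: 0.004
grip_force: 1.5
side blob 364.65909090909093 273.75
top y' [80.33 80.38 80.35 80.56 80.46 80.27 80.35]
```

```bash
python3 -m creep '[{"twist":[0,0,0],"translation":[0,0,-0.3],"fingers":1},{"twist":[0,0,0],"translation":[0,0,-0.3],"fingers":1},{"twist":[0,0,0],"translation":[0,0,0],"fingers":1}]'
python3 - <<'E'
from h import *
c=cams()
g=cv2.cvtColor(c["top"]["color"],cv2.COLOR_RGB2GRAY)[265:310,440:530]
print("\n".join("".join(" .:-=+*#"[::-1][min(7,v//22)] for v in r[::1]) for r in g[::2]))
E
```

```text
clock: 12.0
position: [489.7, -250.2, 232.8]
ee_rot: [[-0.945, 0.326, 0.0], [0.326, 0.945, -0.0], [-0.001, -0.0, -1.0]]
contact_force: [2.0, 3.2, 3.5]
width: 0.001
grip_force: 2.3
--:::-------:--=+========+=+==+==+++++-::::::::::::::-+*+**+++++************+=------------
--::--:----:--=+================+++++=-:::::::::::::-=+***++++**************==------------
--:-----------++=+++=====+======++++=-::::::::::::::-+*********************+=-------------
:::---:------=+=-::=+======++==+++++-::::::-:::::::-+*********************+=--------------
------------=++=+============++++++=-::-::::::::::-=*********************+==-------------=
-----:-----=+=============+==++++++-:-------::::::=**********************==--------------=
-----------++=======++==++==+++++++---------------+****+****************+=--------------==
:---------=+=======--====+=++++++++++==----------=+****+***************+=-----------------
------:::-+++======--=+====+*+++++++++++*+++++===+********************+=---------------=--
---------=++++===========++++++******+**++*++*+*+********************+=-------------------
==========
[... 472 characters left out ...]
=========-----=-+*******************+--::::::::--=====+++++++++
+++==================================--:---=******************=-::::::::-=+**++*++++++++++
+++===========================+==========-+*****+***********+=-::::::-=+*++++**+++++++++++
===+=====================================++****************+=-------=+++++++++++++++++++++
---=====================================++****************+=-------=++++++++++++++++++++++
--=+====================================+****************=-----------=++++++++++++++++++++
-=+++==================================+***************+=------------=+++++++++++++=======
=+==+=================================++**************+=----------=++++++++++++++=+=+=====
```

```bash
python3 -m creep '[{"twist":[0,0,0],"translation":[0,0,-0.3],"fingers":1},{"twist":[0,0,0],"translation":[0,0,-0.3],"fingers":1},{"twist":[0,0,0],"translation":[0,0,-0.3],"fingers":1},{"twist":[0,0,0],"translation":[0,0,-0.3],"fingers":1},{"twist":[0,0,0],"translation":[0,0,0],"fingers":1},{"twist":[0,0,0],"translation":[0,0,0],"fingers":1}]'
python3 - <<'E'
from h import *
c=cams();S=c["side"];x=json.load(open("pump.json"));M=R(-.217);o=np.array([x[0],x[1],0])
for a in(.6,0,-.15):
    for L in(103,150,192): print(a,L,proj(S,M@np.array([0,-45-L*np.cos(a),0])+o+[0,0,165+L*np.sin(a)]))
print(proj(S,(489.7,-250,172)))
g=cv2.cvtColor(S["color"],cv2.COLOR_RGB2GRAY)[290:385,355:455]
print("\n".join("".join(" .:-=+*#"[::-1][min(7,v//18)] for v in r) for r in g[::2]))
E
```

```text
clock: 12.7
position: [490.2, -251.1, 174.3]
ee_rot: [[-0.946, 0.325, 0.001], [0.325, 0.946, -0.002], [-0.002, -0.001, -1.0]]
contact_force: [-2.9, -1.4, 9.3]
width: 0.006
grip_force: 4.9
0.6 103 [381.64 303.02]
0.6 150 [393.76 307.76]
0.6 192 [405.67 312.41]
0 103 [384.79 333.8 ]
0 150 [398.04 353.99]
0 192 [410.7  373.29]
-0.15 103 [384.   339.21]
-0.15 150 [396.63 361.77]
-0.15 192 [408.57 383.1 ]
[395.4  345.59]
.:::.        :====-==----+**++++++++=========================+++++++++++++++++=--::... ...... ......
::::::.      -======-     =**++++++++==============+=++++++++++++++++++++++++-.. . .................
:::::::: .:--+++++===-    -***+++++++++====++++++++++++++++++++++++++++++++=+-....... ..............
:::::::::..-+++++*+++++++++=***++=++++++++++++++++++++++++++++++++++++++++++=:. .....  .............
:::::::::.  -+++++******+*++++*+++++++++++++++++++++++++++++++++++++++++++++=..................... .
::::::::::   :+++**+*****+*++++**++++++++++==+++++++++++++++++++++++++++++++=.................. .. .
::--=-==+=.   :+************++=+**+++++++*++++++++++++++++++++++++++++++++
[... 3467 characters left out ...]
+++++++++++++++++++++++++++=--:::----=+*************+:.... ........ ................::.       
---===+++++++++++++++++++++++++++=----==++++++++********+-:............... . ............::::.      
-====++++++++++++++++++=++++++++++++++++==-::::::-=====-:..................... ... ..... .:::.      
-==++++++++++++++++++++++++++++++++=-:-:.......:...................... ................. .:::::.    
=+++++++++++++++++++++++++++++===-:.:....:............................ ........... ...    .::.....  
++++++++++++++++++++++++++===========---:::................:..... ............ ......     :--:......
++++++++++++++++++++======================::..:...:..:..:.:.........................   .::::==::....
```

The lever is pressed to about level (grip end near (410,374), Fz ≈ 9 N). I'll finish this stroke and make the others the same way.

```bash
python3 -m creep '[{"twist":[0,0,0],"translation":[0,0,-0.2],"fingers":1},{"twist":[0,0,0],"translation":[0,0,-0.14],"fingers":1},{"twist":[0,0,0],"translation":[0,0,0],"fingers":1},{"twist":[0,0,0],"translation":[0,0,0],"fingers":1}]'
```

```text
clock: 13.2
position: [490.5, -251.2, 157.6]
ee_rot: [[-0.946, 0.325, 0.002], [0.325, 0.946, -0.002], [-0.002, -0.001, -1.0]]
contact_force: [-1.2, -2.9, 11.4]
width: 0.008
grip_force: 5.6
```

```bash
python3 -m creep '[{"twist":[0,0,0],"translation":[0,0,-0.08],"fingers":1},{"twist":[0,0,0],"translation":[0,0,0],"fingers":1},{"twist":[0,0,0],"translation":[0,0,0],"fingers":1}]'
```

```text
clock: 13.5
position: [490.8, -251.2, 155.2]
ee_rot: [[-0.946, 0.325, 0.002], [0.325, 0.946, -0.002], [-0.002, -0.001, -1.0]]
contact_force: [-10.5, 2.7, 33.9]
width: 0.006
grip_force: 16.8
```

The force jump shows the stop. Now up, to clear of the grip, and confirm the needle.

```bash
python3 -m creep '[{"twist":[0,0,0],"translation":[0,0,0.4],"fingers":1},{"twist":[0,0,0],"translation":[0,0,0.5],"fingers":1},{"twist":[0,0,0],"translation":[0,0,0.5],"fingers":1},{"twist":[0,0,0],"translation":[0,0,0.5],"fingers":1},{"twist":[0,0,0],"translation":[0,0,0.5],"fingers":1},{"twist":[0,0,0],"translation":[0,0,0.6],"fingers":1},{"twist":[0,0,0],"translation":[0,0,0],"fingers":1},{"twist":[0,0,0],"translation":[0,0,0],"fingers":1},{"twist":[0,0,0],"translation":[0,0,0],"fingers":1}]'; python3 nd.py
python3 - <<'E'
from h import *
S=cams()["side"];g=cv2.cvtColor(S["color"],cv2.COLOR_RGB2GRAY)[290:385:2,355:455:2]
print("\n".join("".join(" .:-=+*#"[::-1][min(7,v//18)] for v in r) for r in g[:20]))
E
```

```text
clock: 14.4
position: [489.1, -250.0, 301.2]
ee_rot: [[-0.945, 0.326, -0.001], [0.326, 0.945, 0.0], [0.001, 0.0, -1.0]]
contact_force: [0.9, 0.1, -0.5]
width: 0.007
grip_force: 0.0
side blob 364.25 273.75
top y' [80.37 80.33 80.21 80.59 80.4  80.31 80.35]
:::    ::.----::.-++++++++++++++++++=--:..........
::::   -:         =++++=+++++++==-:...............
::-:.   .-        .++++=+++==-:...................
:---:.   -:..::----==----:........................
:::::-::-----+***+==---:..........................
::::-==-----+*******+--:..........................
:--==+====-=**+*******+...........................
===+++=++===************+=:.......................
+===========**************+:......................
=+==+=======+**************=......................
=++++====-:::=*************+......................
==++===-:::::::=+**********+......................
=++====-::::::-..=+********-......................
++=====-::::::=   :=+*****- ......................
+======-::::::-.    :::-:. :......................
--=====-::::  --.          -......................
--=====-:::   =---       :-- .....................
--=====-::    ------:::----:  ....................
=======-:. . :-------:-----.   ...................
--=====:: == --------::-:--.   ........... .......
```

The lever is back up and the needle hasn't moved. Second stroke.

```bash
python3 -m creep '[{"twist":[0,0,0],"translation":[0,0,-0.5],"fingers":1},{"twist":[0,0,0],"translation":[0,0,-0.5],"fingers":1},{"twist":[0,0,0],"translation":[0,0,-0.5],"fingers":1},{"twist":[0,0,0],"translation":[0,0,-0.5],"fingers":1},{"twist":[0,0,0],"translation":[0,0,-0.5],"fingers":1},{"twist":[0,0,0],"translation":[0,0,-0.3],"fingers":1},{"twist":[0,0,0],"translation":[0,0,-0.11],"fingers":1},{"twist":[0,0,0],"translation":[0,0,0],"fingers":1},{"twist":[0,0,0],"translation":[0,0,0],"fingers":1}]'
python3 -m creep '[{"twist":[0,0,0],"translation":[0,0,0.4],"fingers":1},{"twist":[0,0,0],"translation":[0,0,0.5],"fingers":1},{"twist":[0,0,0],"translation":[0,0,0.5],"fingers":1},{"twist":[0,0,0],"translation":[0,0,0.5],"fingers":1},{"twist":[0,0,0],"translation":[0,0,0.5],"fingers":1},{"twist":[0,0,0],"translation":[0,0,0.5],"fingers":1},{"twist":[0,0,0],"translation":[0,0,0],"fingers":1},{"twist":[0,0,0],"translation":[0,0,0],"fingers":1},{"twist":[0,0,0],"translation":[0,0,0],"fingers":1}]'
```

```text
clock: 15.5
position: [490.1, -250.9, 156.9]
ee_rot: [[-0.946, 0.326, 0.001], [0.326, 0.946, -0.001], [-0.001, -0.001, -1.0]]
contact_force: [-2.7, -2.6, 11.0]
width: 0.004
grip_force: 5.7
clock: 16.4
position: [489.0, -249.9, 300.1]
ee_rot: [[-0.945, 0.326, -0.002], [0.326, 0.945, 0.001], [0.002, 0.0, -1.0]]
contact_force: [-0.1, 0.4, -0.4]
width: 0.009
grip_force: 0.0
```

Third stroke, then a fourth for safety.

```bash
python3 -m creep '[{"twist":[0,0,0],"translation":[0,0,-0.5],"fingers":1},{"twist":[0,0,0],"translation":[0,0,-0.5],"fingers":1},{"twist":[0,0,0],"translation":[0,0,-0.5],"fingers":1},{"twist":[0,0,0],"translation":[0,0,-0.5],"fingers":1},{"twist":[0,0,0],"translation":[0,0,-0.5],"fingers":1},{"twist":[0,0,0],"translation":[0,0,-0.3],"fingers":1},{"twist":[0,0,0],"translation":[0,0,-0.11],"fingers":1},{"twist":[0,0,0],"translation":[0,0,0],"fingers":1},{"twist":[0,0,0],"translation":[0,0,0],"fingers":1}]'
python3 -m creep '[{"twist":[0,0,0],"translation":[0,0,0.4],"fingers":1},{"twist":[0,0,0],"translation":[0,0,0.5],"fingers":1},{"twist":[0,0,0],"translation":[0,0,0.5],"fingers":1},{"twist":[0,0,0],"translation":[0,0,0.5],"fingers":1},{"twist":[0,0,0],"translation":[0,0,0.5],"fingers":1},{"twist":[0,0,0],"translation":[0,0,0.5],"fingers":1},{"twist":[0,0,0],"translation":[0,0,0],"fingers":1},{"twist":[0,0,0],"translation":[0,0,0],"fingers":1},{"twist":[0,0,0],"translation":[0,0,0],"fingers":1}]'
python3 -m creep '[{"twist":[0,0,0],"translation":[0,0,-0.5],"fingers":1},{"twist":[0,0,0],"translation":[0,0,-0.5],"fingers":1},{"twist":[0,0,0],"translation":[0,0,-0.5],"fingers":1},{"twist":[0,0,0],"translation":[0,0,-0.5],"fingers":1},{"twist":[0,0,0],"translation":[0,0,-0.5],"fingers":1},{"twist":[0,0,0],"translation":[0,0,-0.3],"fingers":1},{"twist":[0,0,0],"translation":[0,0,-0.12],"fingers":1},{"twist":[0,0,0],"translation":[0,0,0],"fingers":1},{"twist":[0,0,0],"translation":[0,0,0],"fingers":1}]'
python3 -m creep '[{"twist":[0,0,0],"translation":[0,0,0.4],"fingers":1},{"twist":[0,0,0],"translation":[0,0,0.5],"fingers":1},{"twist":[0,0,0],"translation":[0,0,0.5],"fingers":1},{"twist":[0,0,0],"translation":[0,0,0.5],"fingers":1},{"twist":[0,0,0],"translation":[0,0,0.5],"fingers":1},{"twist":[0,0,0],"translation":[0,0,0.6],"fingers":1},{"twist":[0,0,0],"translation":[0,0,0.4],"fingers":1},{"twist":[0,0,0],"translation":[0,0,0],"fingers":1},{"twist":[0,0,0],"translation":[0,0,0],"fingers":1},{"twist":[0,0,0],"translation":[0,0,0],"fingers":1}]'
python3 nd.py
python3 - <<'E'
from h import *
import cv2
c=cams()
for n in("top","side"):
    d=cv2.absdiff(c[n]["color"][:,:,::-1].copy(),cv2.imread(f"pics/{n}0.png")).max(2)
    R_={"top":dict(tub=(225,230,275,280),jar=(283,330,320,368),cart=(437,355,502,394)),"side":dict(tub=(278,228,300,260),jar=(236,282,272,338),cart=(300,375,337,452),ball=(437,360,475,408))}[n]
    for k,(a,b,e,f) in R_.items(): print(n,k,(d[b:f,a:e]>40).mean())
E
```

```text
clock: 17.3
position: [489.7, -250.7, 156.1]
ee_rot: [[-0.946, 0.326, -0.0], [0.326, 0.946, -0.001], [-0.0, -0.001, -1.0]]
contact_force: [-3.6, -1.9, 15.6]
width: 0.004
grip_force: 8.1
clock: 18.2
position: [488.9, -249.8, 299.2]
ee_rot: [[-0.945, 0.326, -0.002], [0.326, 0.945, 0.001], [0.002, 0.0, -1.0]]
contact_force: [-0.2, 0.1, -0.0]
width: 0.005
grip_force: 0.0
clock: 19.1
position: [489.8, -250.7, 155.5]
ee_rot: [[-0.946, 0.326, -0.0], [0.326, 0.946, -0.0], [0.0, -0.001, -1.0]]
contact_force: [-7.5, 0.3, 27.2]
width: 0.002
grip_force: 13.2
clock: 20.1
position: [488.9, -249.8, 323.0]
ee_rot: [[-0.945, 0.326, -0.002], [0.326, 0.945, 0.001], [0.003, 0.0, -1.0]]
contact_force: [-0.4, -0.7, -0.5]
width: 0.001
grip_force: 0.0
side blob 365.21311475409834 273.60655737704917
top y' [80.39 80.35 80.27 80.54 80.41 80.35 80.3 ]
top tub 0.0
top jar 0.0
top cart 0.10374753451676529
side tub 0.0
side jar 0.0
side cart 0.01755001755001755
side ball 0.0
```

```bash
python3 -c "
from cell import job
print(job.finish_job())"
```

```text
the job is handed in; nothing more can be done
None
```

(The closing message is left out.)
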